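# Slide the stone coaster out of its tray into the bin

### The job

The old stone coaster is being thrown out. First take the jar off it and stand the jar upright on the round cork mat; then press gently on the coaster from above and slide it along its tray, up over the low lip at the open end, so that it drops into the waste bin below. The stone is brittle, so never press hard on it, and leave the mug, the stapler and the pen pot where they are.

Things in the scene. Friction and masses are not known exactly. Their poses are not given: they have to be found in the camera images.
- coaster_center (a point): centre (half-way up) of the dark grey stone coaster, a loose square slab 100 x 100 x 10 mm, 0.18 to 0.3 kg. It lies flat in the tray, its top 4 mm below the tops of the tray's walls, with only about 2 to 5 mm to the walls: no finger fits beside or behind it, so it is moved by pressing on its top with closed fingertips and sliding it by friction. Its axes are parallel to the tray's within 0.02 rad
- coaster_top (a point): centre of the coaster's top face, 16 mm above the desk. A press of 8 to 14 N 15 to 25 mm behind the centre carries the coaster along and over the lip (lighter may slip); the brittle stone cracks above 25 N. Stone on tray is stiff (0.1 mm is 1 to 3 N) and the coaster rises by up to 4 mm as it rides over the lip, so feel the force and give way in height during the slide
- tray_mouth (a point): middle of the front edge of the tray's floor, at its open end, at the floor's height (6 mm above the desk); x points straight out through the open end (the way to slide), y to the tray's left, z up. The coaster tips over this edge and falls once the pressing finger comes to it (at the latest 20 mm past it)
- tray: white plastic tray fixed to the desk, overhanging its far edge: 142 mm long (x), 118 mm wide (y), floor 6 mm thick, walls 6 mm thick and 20 mm high over the desk at the back (-x) and both sides. At the open +x end a retaining lip crosses the floor: an 18 mm ramp, then 6 mm flat, 3.2 mm above the floor. Inside 106 mm wide. Origin at the centre of its underside
- bin_rim (a point): centre of the open top of the grey waste bin that stands on a drawer pedestal below the tray's open end: outside 300 (x) x 360 (y) x 110 mm high, walls 8 mm, rim 65 mm below the desk top. x and y along its sides
- jar_center (a point): centre (half-way up) of the white cream jar with a screw cap, 75 mm high: straight round body 54 mm in diameter (grip it in its lower 40 mm), narrower neck and cap above, 0.13 to 0.21 kg. It stands upright on the coaster
- mat_top (a point): centre of the top face of the round cork mat, 110 mm in diameter and 3 mm thick, fixed on the desk
- mug: white mug, 80 mm in diameter, 95 mm high, with a handle; origin at the centre of its underside; leave it alone
- stapler: black desk stapler, 135 x 36 x 50 mm, long axis x; origin at the centre of its underside; leave it alone
- penpot: white round pen pot with three pens, 76 mm in diameter, 100 mm high (pens to 160 mm); origin at the centre of its underside; leave it alone
Not all that is in view belongs to the job. Of the things that look like the part that bears coaster_center, the larger one is meant. Leave any pink look-alike of the part that bears jar_center alone.

How it is judged:
By the outcome, as a careful person would: the job done as asked, in the order asked, and still so for the second after the job is handed in, with the robot touching nothing.
It also fails if it takes over 72 s, if anything falls off the work surface, if the arm or the gripper's body presses on something with over 40 N, if the wrist force passes 120 N, or if a joint passes its speed limit or range.

### The arm

A 6-joint arm with a two-finger parallel gripper is mounted at the origin on the work surface. World frame = base frame: x ahead of the robot, y to its left, z up, the work surface at z = 0. Lengths are in m, angles in degrees, forces in N, time in s.
With the tool pointing down it reaches from about 0.275 to 0.975 m from the base axis. Payload 8.4 kg.
Tool frame: the origin (TCP) lies on the centre line of the jaws, within the pads' length; the fingertips stand 14 mm ahead of it and the grasp point (between the pads) lies 5 mm behind it; z points along the fingers, x is the direction in which the jaws open and shut, and the axes are right-handed (so a half turn about z gives the same grasp; the last joint's range is limited). The gripper opens to 92 mm and grips with 3 to 60 N. Pads are 20 mm wide; open, the fingers measure 128 mm over their backs; the gripper's body (75 mm by 189 mm) begins 69 mm behind the grasp point.
Start: joints at [-74.507, 20.225, 93.587, -0, 66.188, -0.138], TCP at [0.168, -0.602, 0.229] pointing down, gripper open.
Joint ranges: [-150.9, 150.9], [-52.94, 120.26], [3.33, 152.33], [-74.26, 254.26], [0, 154.13], [-172.89, 172.89]. Speed limits (degrees/s): [127.2, 127.2, 159.86, 180, 180, 180].

### API

Orientations are given as [roll, pitch, yaw] about the fixed x, y, z axes, in that order (R = Rz(yaw) Ry(pitch) Rx(roll)).
In Python, from workcell import bot gives the robot as it stands.
- The arm moves only by the tool servo_tool, never from a script. Its argument "targets" is a list of rows, each a list of 6 numbers: the shift along the tool's x, y, z in m, then the turn, a rotation vector about the tool's x, y, z in rad. In form: [[x, y, z, wx, wy, wz], ...]. A call has 1 to 8 rows; each row is the pose to reach, as a shift and turn from the pose measured when the call began, along the tool's axes at that moment; what a row does not reach only later rows make up. A row lasts 1/10 s, in which the tool goes at most 50 mm and 8.59 degrees, less where a joint would pass 70% of its speed; a pose out of reach is approached as far as the arm can. A call with a gripper value outside its range is refused whole. "hand" is the closure, from -1 (fully open) to 1 (shut), set as the call begins (left out, the last holds). The fingers move at their own pace and stop on an object; "squeeze" is the grip in N (left out, the last holds). Time passes only in rows, so rows that repeat a pose let the fingers close. It gives the time, the measured TCP pose, the force and the opening at its end, in the units of the state.
- bot.sense(): the state, without advancing time (a new reading comes with each control period).
- bot.capture(name): name is "side" or "top" or "wrist"; returns the picture (420x560x3 uint8, blue, green, red); there is no depth.
- bot.camera_model(name): a dict with "fx", "fy", "cx", "cy" (pixels), "k1" (the pictures are not rectified: a ray, as slopes to the right and down, at radius r is drawn at 1 + k1 r^2 times it, then the intrinsics apply), "R" (3x3) and "t" (3): a world point X has camera coordinates R X + t; the wrist camera has in their place "hand_eye" (4x4, takes a point from camera to tool coordinates, whose origin is the TCP and whose axes are the tool frame's). Camera axes: x right, y down, z forward; pixel columns grow to the right and rows downward; lengths in m; the calibration is good to about 2 mm. A picture is of the moment at which its call begins: read the wrist's pose just before it. camera_model takes no time and is no camera call.
- bot.close_job(): hands the job in, once; it reports no verdict.
Trained networks look in the newest picture that a camera, given by its name, has taken for a name from the list of things; names that differ only in an ending like _2 or _b are one class to them, and where a whole thing is asked for, a point or a joint stands for the part that bears it (a point fixed in the world has none). Each returns a list of dicts, best first, with "conf" (0 to 1); they miss things now and then, are a little off and sometimes report something else, mostly with a low value. They report only what shows in the picture. A call takes as long as a camera call. They do not tell look-alikes from the thing itself.
- bot.find_in(camera, name): "xyz" ([x, y, z] in m, in world coordinates, good to about 4 mm: the middle of the surface that is visible of it).
- bot.silhouettes(camera, name): "region" (420x560 bool, what is visible of it).
- bot.pinpoint(camera, name): "xyz" ([x, y, z] in m, in world coordinates, good to about 4 mm: a listed point, or the origin of a listed thing).
The state is a dict: "clock": time; "joint_pos": joint angles; "dq": joint speeds; "effort": joint torques, N m; "tool_pos": TCP position; "ee_rot": TCP orientation; "ft_force": force on the tool from outside, world axes, zero at the start; "ft_torque": the same for the moment, N m; "width": opening from 0.0 (shut) to 1.0 (fully open).
Only numpy, scipy, OpenCV 4.12 (cv2) and the standard library are available. Lean on these libraries where they do the work, as an engineer would, in place of code of your own. Each camera call takes 0.05 s, during which the arm holds its last target.

## Working session

There is one attempt and no reset: what is moved stays moved. The work goes in short steps, Python scripts to look and compute and a tool call to move; the robot and the scene stay as the last step left them, time stands still between calls to the robot, and variables do not carry over. Pictures are saved under pics/ and viewed, and the job is handed in when it is done.

Besides the shell and the picture viewer there is one more tool, called after "Request:" by a JSON object that holds its "fn" and its "kwargs", one argument or row to a line. servo_tool: Moves the arm, as the interface text tells. Its arguments: {"type":"object","properties":{"targets":{"type":"array"},"hand":{"type":"number"},"squeeze":{"type":"number"}},"required":["targets"]}

```bash
mkdir -p pics; ls; python3 - <<'E'
from workcell import bot
import cv2
print(bot.sense())
for c in ['side','top','wrist']:
    im=bot.capture(c); cv2.imwrite(f'pics/{c}0.png',im)
    m=bot.camera_model(c); print(c,m)
for c in ['side','top']:
  for n in ['coaster_center','coaster_top','tray_mouth','tray','bin_rim','jar_center','mat_top','mug','stapler','penpot']:
    print(c,n,[(round(d['conf'],2),[round(float(v),4) for v in d['xyz']]) for d in bot.pinpoint(c,n)])
print(bot.sense()['clock'])
E
```

```text
pics
{'clock': 0.0, 'joint_pos': array([-7.45076611e+01,  2.02640570e+01,  9.36304186e+01,  1.45444539e-03,
        6.61882538e+01, -1.37760117e-01]), 'dq': array([-0.03695095,  0.01320908,  0.0342264 ,  0.03856797, -0.09957925,
       -0.07775164]), 'effort': array([ 4.20002631e-03, -5.93824947e+01, -3.34210539e+01,  6.99319853e-02,
        2.33908847e-02, -9.68413497e-05]), 'tool_pos': array([ 0.16826327, -0.60140725,  0.22783655]), 'ee_rot': array([-1.79998471e+02,  8.27259247e-02, -7.43704881e+01]), 'ft_force': array([ 0.05700939, -0.91543248, -0.60713047]), 'ft_torque': array([-0.03159745,  0.01345777,  0.00036623]), 'width': 1.0044211069027789}
side {'fx': 518.8251343320181, 'fy': 518.8251343320181, 'cx': 281.5462488787642, 'cy': 209.08163414627464, 'k1': -0.16875991874389115, 'R': array([[-0.96323115, -0.26863251,  0.00472449],
       [-0.18369368,  0.64563131, -0.74122658],
       [ 0.19606728, -0.71484039, -0.67123828]]), 't': array([0.4323839 , 0.1349955 , 1.16277782])}
top {'fx': 523.9046803468755, 'fy': 523.9046803468755, 'cx': 278.3827523882328, 'cy': 208.84888996132864,
[... 1409 characters left out ...]
 [0.4127, -0.1214, 0.0035]), (0.55, [0.5544, 0.0157, 0.0128])]
top coaster_top [(0.8, [0.5565, 0.0217, 0.0159]), (0.79, [0.418, -0.1224, 0.0098]), (0.32, [0.5189, -0.2821, 0.0024])]
top tray_mouth [(0.82, [0.6292, 0.0424, 0.0039]), (0.22, [0.6773, 0.0174, -0.0663])]
top tray [(0.42, [0.6775, 0.0167, -0.0652])]
top bin_rim [(0.59, [0.6761, 0.017, -0.063])]
top jar_center [(0.78, [0.4502, 0.1536, 0.0387]), (0.72, [0.5492, 0.0237, 0.0542]), (0.57, [0.6795, 0.0157, -0.0667])]
top mat_top [(0.92, [0.5192, -0.2803, 0.0018])]
top mug [(0.82, [0.4778, 0.2808, 0.0032])]
top stapler [(0.73, [0.3907, 0.0212, -0.0059]), (0.61, [0.6284, 0.0411, 0.0057])]
top penpot [(0.35, [0.5562, 0.0175, 0.0109])]
1.15
```

View pics/side0.png

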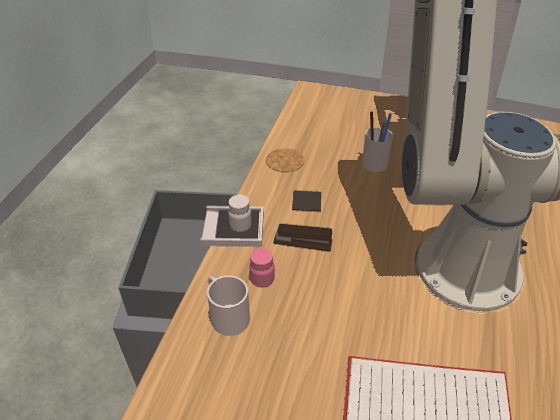

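View pics/top0.png

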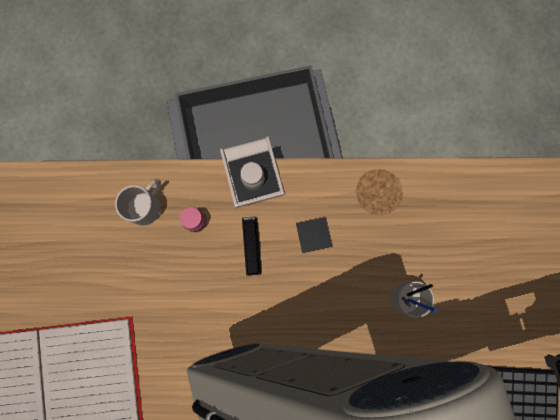

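The side view shows two dark slabs: (240,222) under the white jar in the tray, and a smaller loose one at (307,200). The jars are white at (240,212) and pink at (262,267). In the top view these are at (252,178), (314,235), (252,174) and (194,218), with the mat at (379,191). By the description I choose the larger slab in the tray and the white jar, and check both in a close crop.

```bash
cat > h.py <<'E'
import numpy as np, cv2
from workcell import bot
def K(m): return np.array([[m['fx'],0,m['cx']],[0,m['fy'],m['cy']],[0,0,1]]), np.array([m['k1'],0,0,0,0.])
def proj(c,X):
    m=bot.camera_model(c);k,d=K(m);R,t=ext(c,m)
    return cv2.projectPoints(np.array(X,float).reshape(-1,1,3),cv2.Rodrigues(R)[0],t,k,d)[0].reshape(-1,2)
def ext(c,m,s=None):
    if c!='wrist': return m['R'],m['t']
    from scipy.spatial.transform import Rotation as Ro
    s=s or bot.sense(); T=np.eye(4); T[:3,:3]=Ro.from_euler('xyz',s['ee_rot'],degrees=True).as_matrix(); T[:3,3]=s['tool_pos']
    M=np.linalg.inv(T@m['hand_eye']); return M[:3,:3],M[:3,3]
def unproj(c,px,z,s=None):
    m=bot.camera_model(c);k,d=K(m);R,t=ext(c,m,s)
    n=cv2.undistortPoints(np.array(px,float).reshape(-1,1,2),k,d).reshape(-1,2)
    o=-R.T@t; r=np.c_[n,np.ones(len(n))]@R
    return o+r*((z-o[2])/r[:,2])[:,None]
E
python3 - <<'E'
from h import *
im=cv2.imread('pics/top0.png')[120:220,200:300]
cv2.imwrite('pics/topcrop.png',cv2.resize(im,(600,600),interpolation=cv2.INTER_CUBIC))
im=cv2.imread('pics/side0.png')[185:265,190:290]
cv2.imwrite('pics/sidecrop.png',cv2.resize(im,(750,600),interpolation=cv2.INTER_CUBIC))
E
```

```text
(no output)
```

View pics/topcrop.png

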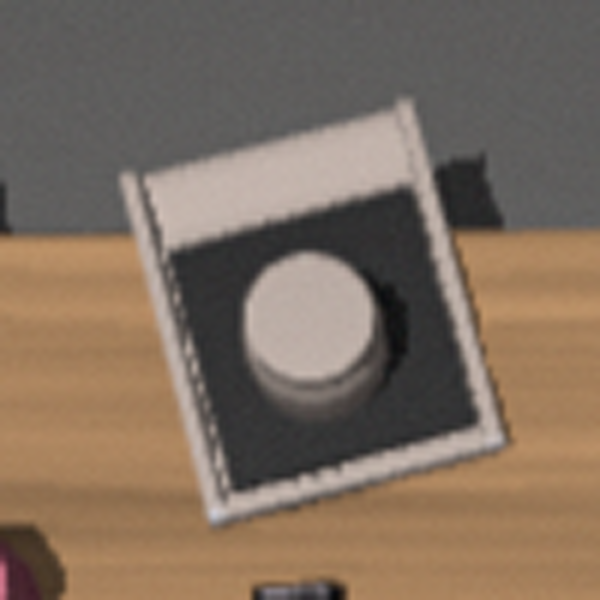

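View pics/sidecrop.png

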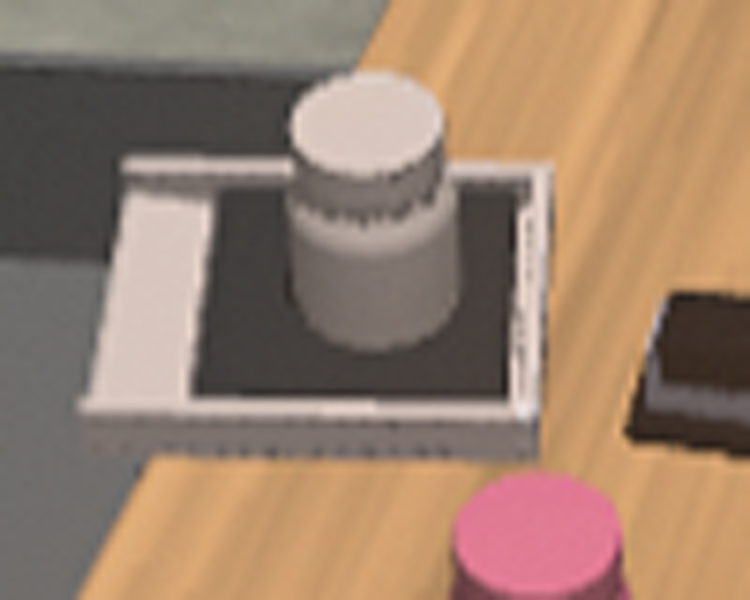

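The crops confirm the choice: the white jar stands on the large slab in the tray, and the slab's open end faces up-left. Top-crop corners of the tray walls are (128,172), (405,98), (507,440) and (213,522).

```bash
python3 - <<'E'
from h import *
f=lambda a:(np.array(a)+.5)/6-.5+[200,120]
w=unproj('top',f([(128,172),(405,98),(507,440),(213,522)]),.02); print(w.round(4))
print('tray centre',w.mean(0), 'ang',np.degrees(np.arctan2(*(w[0]-w[3])[[1,0]])),np.degrees(np.arctan2(*(w[1]-w[2])[[1,0]])), np.linalg.norm(w[0]-w[3]),np.linalg.norm(w[0]-w[1]))
c=unproj('top',f([(170,247),(415,187),(477,425),(230,490)]),.016); print(c.round(4),c.mean(0))
print('jar cap',unproj('top',f([(310,317)]),.091))
g=lambda a:(np.array(a)+.5)/7.5-.5+[190,185]
w=unproj('side',g([(80,403),(123,158),(553,163),(537,410)]),.02); print('side',w.round(4),w.mean(0))
print('ang',np.degrees(np.arctan2(*(w[0]-w[3])[[1,0]])),np.degrees(np.arctan2(*(w[1]-w[2])[[1,0]])))
print('jar cap',unproj('side',g([(367,125)]),.091))
s=bot.sense();print(s['tool_pos'],s['ee_rot'],s['ft_force'])
for n in ['jar_center','tray','coaster_center']:
  pass
E
```

```text
[[ 0.6192  0.0951  0.02  ]
 [ 0.6482 -0.0137  0.02  ]
 [ 0.5116 -0.0528  0.02  ]
 [ 0.4803  0.061   0.02  ]]
tray centre [0.56481399 0.02239972 0.02      ] ang 13.788338995635884 15.963255532696582 0.14297103060430869 0.1126558213747051
[[ 0.5898  0.0788  0.016 ]
 [ 0.6132 -0.0175  0.016 ]
 [ 0.5182 -0.0412  0.016 ]
 [ 0.4933  0.0548  0.016 ]] [0.55366239 0.01872781 0.016     ]
jar cap [[0.54636743 0.01980366 0.091     ]]
side [[ 0.619   0.0954  0.02  ]
 [ 0.6485 -0.0149  0.02  ]
 [ 0.5104 -0.0516  0.02  ]
 [ 0.4815  0.0591  0.02  ]] [0.56484733 0.02199242 0.02      ]
ang 14.777048428360324 14.873990741557693
jar cap [[0.54584062 0.02271128 0.091     ]]
[ 0.16838767 -0.60188403  0.22861322] [-1.79999875e+02 -5.08137102e-04 -7.43688195e+01] [ 0.09072305  0.28437215 -0.18185742]
```

View pics/wrist0.png

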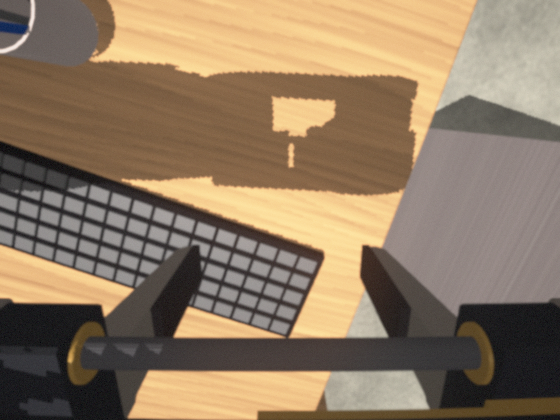

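Request:
{"fn": "servo_tool", "kwargs": {
  "targets": [
    [-0.498, -0.533, 0.03, 0, 0, 0.0145],
    [-0.498, -0.533, 0.03, 0, 0, 0.0145],
    [-0.498, -0.533, 0.03, 0, 0, 0.0145],
    [-0.498, -0.533, 0.03, 0, 0, 0.0145],
    [-0.498, -0.533, 0.03, 0, 0, 0.0145],
    [-0.498, -0.533, 0.03, 0, 0, 0.0145],
    [-0.498, -0.533, 0.03, 0, 0, 0.0145],
    [-0.498, -0.533, 0.03, 0, 0, 0.0145]
  ]
}}

```text
clock: 1.95
tool_pos: [0.3769, -0.2588, 0.2124]
ee_rot: [-180.0, -0.0, -75.2]
ft_force: [0.5, -0.2, 1.4]
width: 1.001
```

Request:
{"fn": "servo_tool", "kwargs": {
  "targets": [
    [-0.2276, -0.236, 0.047, 0, 0, 0],
    [-0.2276, -0.236, 0.047, 0, 0, 0],
    [-0.2276, -0.236, 0.047, 0, 0, 0],
    [-0.2276, -0.236, 0.047, 0, 0, 0],
    [-0.2276, -0.236, 0.047, 0, 0, 0],
    [-0.2276, -0.236, 0.047, 0, 0, 0],
    [-0.2276, -0.236, 0.047, 0, 0, 0],
    [-0.2276, -0.236, 0.047, 0, 0, 0]
  ]
}}

```text
clock: 2.75
tool_pos: [0.5487, 0.0247, 0.1649]
ee_rot: [-179.9, -0.0, -75.0]
ft_force: [-0.5, -1.2, -0.1]
width: 0.998
```

```bash
python3 - <<'E'
from h import *
s=bot.sense(); im=bot.capture('wrist'); cv2.imwrite('pics/w1.png',im); print(s['tool_pos'],s['ee_rot'],s['ft_force'])
for n in ['jar_center','coaster_center','tray','tray_mouth']:
    print(n,[(round(d['conf'],2),[round(float(v),4) for v in d['xyz']]) for d in bot.pinpoint('wrist',n)])
E
```

```text
[0.54872578 0.02471968 0.16486366] [-1.79919728e+02 -9.58774965e-03 -7.50241973e+01] [-0.52017214 -1.17733963 -0.07480374]
jar_center [(0.84, [0.4505, 0.1578, 0.036])]
coaster_center [(0.83, [0.4124, -0.1236, 0.0038])]
tray []
tray_mouth [(0.64, [0.6321, 0.0412, 0.0062])]
```

View pics/w1.png

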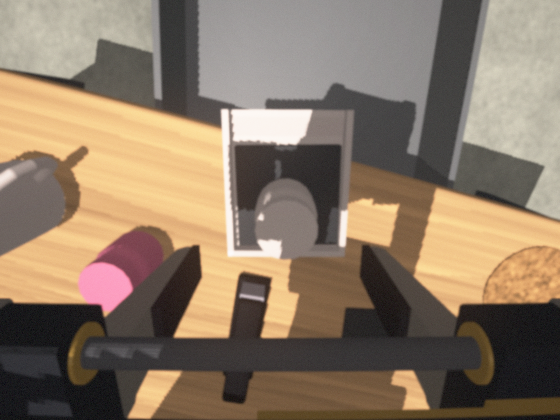

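```bash
python3 - <<'E'
from h import *
s=bot.sense(); print(s['clock'],s['tool_pos'],s['ee_rot'],s['ft_force'])
im=cv2.imread('pics/w1.png')
t=np.linspace(0,6.283,60)
for (x,y,col) in [(.547,.0215,(0,255,0)),(.549,.0247,(0,0,255))]:
  for z,r in [(.016,.027),(.056,.027)]:
    p=proj('wrist',np.c_[x+r*np.cos(t),y+r*np.sin(t),0*t+z]); cv2.polylines(im,[p.astype(int)],True,col,1)
a=np.radians(14.8);e=np.array([np.cos(a),np.sin(a)]);n=np.array([-e[1],e[0]]);c=np.array([.5648,.022])
q=[np.r_[c+e*i*.071+n*j*.059,.02] for i,j in[(1,1),(1,-1),(-1,-1),(-1,1)]]
cv2.polylines(im,[proj('wrist',q).astype(int)],True,(255,0,255),1)
cv2.imwrite('pics/w1o.png',cv2.resize(im[90:280,200:370],None,fx=3,fy=3))
print(unproj('wrist',[(221,110),(353,110),(345,255),(228,256)],.02,s))
E
```

```text
3.0 [0.54645434 0.02043431 0.16558505] [-1.79977957e+02 -4.92255108e-02 -7.52824067e+01] [-0.20764718 -0.11265008  0.28800692]
[[ 0.61462882  0.09307387  0.02      ]
 [ 0.64452982 -0.02084244  0.02      ]
 [ 0.50858572 -0.05718084  0.02      ]
 [ 0.47749679  0.05730834  0.02      ]]
```

View pics/w1o.png

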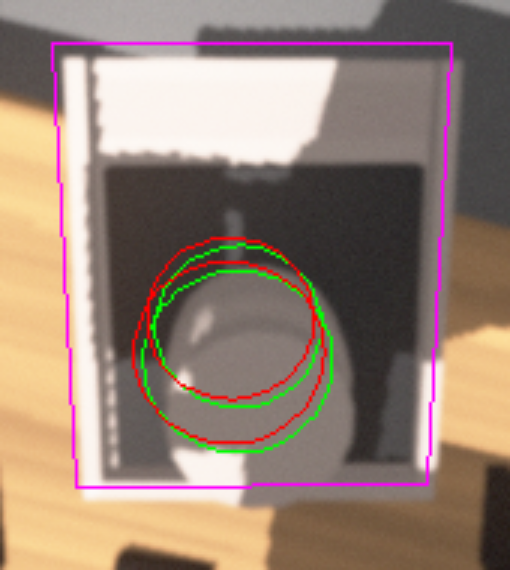

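```bash
python3 - <<'E'
from h import *
s=bot.sense(); im=bot.capture('wrist'); print(s['tool_pos'],s['ee_rot'],s['ft_force'])
t=np.linspace(0,6.283,60)
m=bot.camera_model('wrist');k,d=K(m);R,tt=ext('wrist',m,s)
P=lambda X:cv2.projectPoints(np.array(X,float).reshape(-1,1,3),cv2.Rodrigues(R)[0],tt,k,d)[0].reshape(-1,2)
im=cv2.resize(im,None,fx=3,fy=3)
for (x,y,col) in [(.547,.0215,(0,255,0))]:
  for z,r in [(.016,.027),(.056,.027)]:
    p=P(np.c_[x+r*np.cos(t),y+r*np.sin(t),0*t+z])*3+1; cv2.polylines(im,[p.astype(int)],True,col,1)
a=np.radians(14.8);e=np.array([np.cos(a),np.sin(a)]);n=np.array([-e[1],e[0]]);c=np.array([.5648,.022])
q=[np.r_[c+e*i*.071+n*j*.059,.02] for i,j in[(1,1),(1,-1),(-1,-1),(-1,1)]]
cv2.polylines(im,[(P(q)*3+1).astype(int)],True,(255,0,255),1)
cv2.imwrite('pics/w2o.png',im[270:840,600:1110])
E
```

```text
[0.54645434 0.02043431 0.16558505] [-1.79977957e+02 -4.92255108e-02 -7.52824067e+01] [-0.20764718 -0.11265008  0.28800692]
```

View pics/w2o.png

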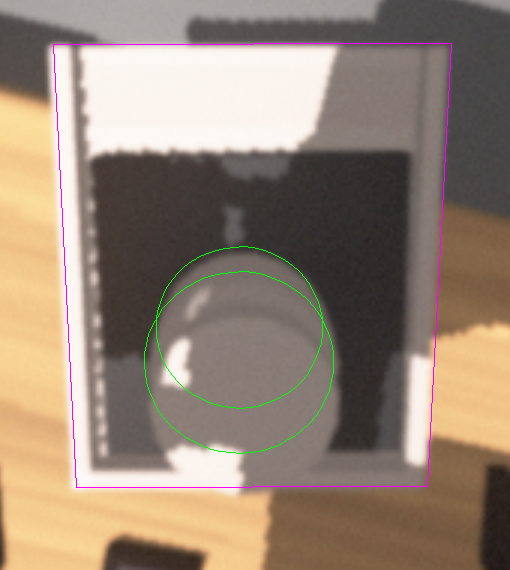

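Request:
{"fn": "servo_tool", "kwargs": {
  "targets": [
    [0, -0.001, 0.04, 0, 0, 0],
    [0, -0.001, 0.08, 0, 0, 0],
    [0, -0.001, 0.105, 0, 0, 0],
    [0, -0.001, 0.12, 0, 0, 0],
    [0, -0.001, 0.1275, 0, 0, 0],
    [0, -0.001, 0.1275, 0, 0, 0]
  ],
  "hand": -1
}}

```text
clock: 3.65
tool_pos: [0.547, 0.0198, 0.0377]
ee_rot: [180.0, -0.0, -75.4]
ft_force: [0.5, 0.3, -0.4]
width: 1.0
```

Request:
{"fn": "servo_tool", "kwargs": {
  "targets": [
    [0, 0, 0, 0, 0, 0],
    [0, 0, 0, 0, 0, 0],
    [0, 0, 0, 0, 0, 0],
    [0, 0, 0, 0, 0, 0],
    [0, 0, 0, 0, 0, 0],
    [0, 0, 0, 0, 0, 0],
    [0, 0, 0, 0, 0, 0],
    [0, 0, 0, 0, 0, 0]
  ],
  "hand": 1,
  "squeeze": 15
}}

```text
clock: 4.45
tool_pos: [0.5473, 0.0199, 0.0381]
ee_rot: [180.0, -0.0, -75.4]
ft_force: [-0.7, 0.1, 6.1]
width: 0.583
```

Request:
{"fn": "servo_tool", "kwargs": {
  "targets": [
    [0, 0, -0.005, 0, 0, 0],
    [0, 0, -0.015, 0, 0, 0],
    [0, 0, -0.03, 0, 0, 0],
    [0, 0, -0.06, 0, 0, 0],
    [0, 0, -0.09, 0, 0, 0],
    [0, 0, -0.1, 0, 0, 0],
    [0, 0, -0.1, 0, 0, 0]
  ]
}}

```text
clock: 5.15
tool_pos: [0.5482, 0.02, 0.1396]
ee_rot: [-179.8, -0.1, -75.4]
ft_force: [0.5, -0.2, -2.9]
width: 0.581
```

```bash
python3 - <<'E'
from h import *
s=bot.sense(); print(s['tool_pos'],s['ee_rot'],s['ft_force'],s['width'])
im=bot.capture('side'); cv2.imwrite('pics/s2.png',im)
E
```

```text
[0.54823682 0.01997102 0.13961275] [-1.79827663e+02 -7.97898925e-02 -7.53614369e+01] [ 0.45896235 -0.20036565 -2.85648514] 0.5806293251619666
```

View pics/s2.png

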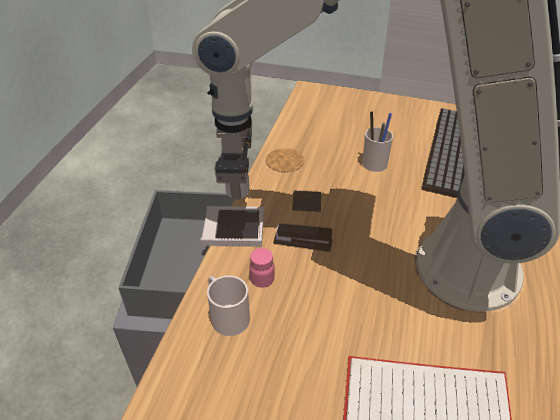

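The jar is held (width 0.58, 2.9 N of load) and the coaster has stayed in the tray at (238,223). The mat is at (285,160). I move there next.

Request:
{"fn": "servo_tool", "kwargs": {
  "targets": [
    [0.03, 0.011, 0, 0, 0, 0],
    [0.07, 0.026, 0, 0, 0, 0],
    [0.115, 0.042, 0, 0, 0, 0],
    [0.16, 0.059, 0, 0, 0, 0],
    [0.205, 0.075, 0, 0, 0, 0],
    [0.245, 0.09, 0, 0, 0, 0],
    [0.27, 0.099, 0, 0, 0, 0],
    [0.282, 0.1034, 0, 0, 0, 0]
  ]
}}

```text
clock: 6.0
tool_pos: [0.5172, -0.2809, 0.1364]
ee_rot: [179.9, 0.0, -75.5]
ft_force: [0.4, -0.2, -0.5]
width: 0.583
```

Request:
{"fn": "servo_tool", "kwargs": {
  "targets": [
    [0, 0, 0, 0, 0, 0],
    [0, 0, 0, 0, 0, 0]
  ]
}}

```text
clock: 6.2
tool_pos: [0.5164, -0.2798, 0.1352]
ee_rot: [179.8, 0.1, -75.5]
ft_force: [-0.0, -1.1, -2.0]
width: 0.58
```

```bash
python3 - <<'E'
from h import *
s=bot.sense(); print(s['clock'],s['tool_pos'],s['ee_rot'],s['ft_force'],s['width'])
im=bot.capture('wrist'); cv2.imwrite('pics/w3.png',im)
for c in ['wrist','side']:
  if c=='side': bot.capture(c)
  print(c,[(round(d['conf'],2),d['xyz']) for d in bot.pinpoint(c,'mat_top')])
m=cv2.inRange(cv2.cvtColor(cv2.imread('pics/top0.png'),cv2.COLOR_BGR2GRAY),0,0)
bot.capture('top')
r=bot.silhouettes('top','mat_top')
print(len(r))
E
```

```text
6.2 [ 0.51642534 -0.27978597  0.13515372] [ 1.79836635e+02  1.48028588e-01 -7.55059064e+01] [-0.02613687 -1.08791872 -1.97955502] 0.5804418108583319
wrist [(0.62, [0.5217, -0.2772, 0.005])]
side [(0.84, [0.5152, -0.2759, 0.0031])]
1
```

View pics/w3.png

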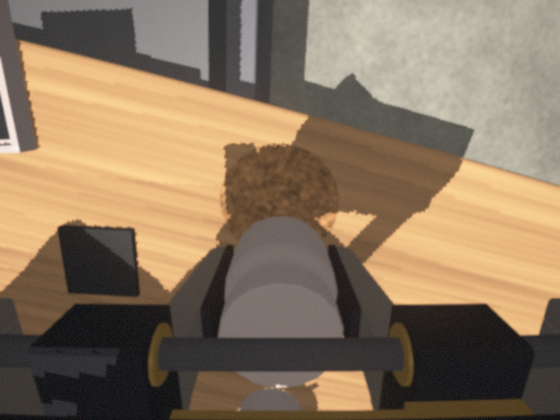

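The jar hangs upright over the cork mat, which is centred near (280,190) in the wrist image.

Request:
{"fn": "servo_tool", "kwargs": {
  "targets": [
    [-0.0015, -0.002, 0.03, 0, 0, 0],
    [-0.0015, -0.002, 0.065, 0, 0, 0],
    [-0.0015, -0.002, 0.09, 0, 0, 0],
    [-0.0015, -0.002, 0.103, 0, 0, 0],
    [-0.0015, -0.002, 0.106, 0, 0, 0],
    [-0.0015, -0.002, 0.106, 0, 0, 0]
  ]
}}

```text
clock: 7.1
tool_pos: [0.5193, -0.278, 0.0309]
ee_rot: [179.9, 0.0, -75.4]
ft_force: [-0.1, 0.4, -1.4]
width: 0.581
```

Request:
{"fn": "servo_tool", "kwargs": {
  "targets": [
    [0, 0, 0.002, 0, 0, 0],
    [0, 0, 0.003, 0, 0, 0],
    [0, 0, 0.004, 0, 0, 0],
    [0, 0, 0.005, 0, 0, 0],
    [0, 0, 0.005, 0, 0, 0]
  ]
}}

```text
clock: 7.6
tool_pos: [0.5193, -0.278, 0.026]
ee_rot: [180.0, 0.0, -75.4]
ft_force: [-0.3, 0.1, -1.0]
width: 0.584
```

Request:
{"fn": "servo_tool", "kwargs": {
  "targets": [
    [0, 0, 0.0005, 0, 0, 0],
    [0, 0, 0.001, 0, 0, 0],
    [0, 0, 0.001, 0, 0, 0]
  ]
}}

```text
clock: 7.9
tool_pos: [0.5193, -0.278, 0.0251]
ee_rot: [180.0, 0.0, -75.4]
ft_force: [-0.7, -0.9, 0.4]
width: 0.582
```

Request:
{"fn": "servo_tool", "kwargs": {
  "targets": [
    [0, 0, 0.0005, 0, 0, 0],
    [0, 0, 0.0005, 0, 0, 0]
  ]
}}

```text
clock: 8.1
tool_pos: [0.5193, -0.278, 0.0251]
ee_rot: [180.0, 0.0, -75.4]
ft_force: [-2.3, 0.6, 6.4]
width: 0.582
```

Contact. I release and retreat upward.

Request:
{"fn": "servo_tool", "kwargs": {
  "targets": [
    [0, 0, 0, 0, 0, 0],
    [0, 0, 0, 0, 0, 0],
    [0, 0, 0, 0, 0, 0],
    [0, 0, 0, 0, 0, 0],
    [0, 0, 0, 0, 0, 0]
  ],
  "hand": -1
}}

```text
clock: 8.6
tool_pos: [0.5193, -0.278, 0.025]
ee_rot: [180.0, 0.0, -75.4]
ft_force: [-0.3, -0.1, -0.1]
width: 0.991
```

Request:
{"fn": "servo_tool", "kwargs": {
  "targets": [
    [0, 0, -0.02, 0, 0, 0],
    [0, 0, -0.05, 0, 0, 0],
    [0, 0, -0.09, 0, 0, 0],
    [0, 0, -0.13, 0, 0, 0],
    [0, 0, -0.15, 0, 0, 0],
    [0, 0, -0.15, 0, 0, 0]
  ]
}}

```text
clock: 9.2
tool_pos: [0.5212, -0.279, 0.1784]
ee_rot: [-179.8, -0.2, -75.4]
ft_force: [0.6, 0.1, -1.0]
width: 0.997
```

```bash
python3 - <<'E'
from h import *
s=bot.sense(); print(s['clock'],s['tool_pos'],s['ee_rot'],s['ft_force'],s['width'])
a=bot.capture('side'); b=bot.capture('top')
cv2.imwrite('pics/c3.png',np.vstack([cv2.resize(a[130:270,180:420],(480,280)),cv2.resize(b[120:260,180:420],(480,280))]))
g=cv2.resize(b[110:230,200:300],None,fx=6,fy=6,interpolation=cv2.INTER_CUBIC); cv2.imwrite('pics/t3.png',g[:600])
E
```

```text
9.2 [ 0.52121161 -0.27903881  0.17838452] [-179.79824293   -0.21161725  -75.40488357] [ 0.55518202  0.07847605 -1.03875622] 0.9971182884421285
```

View pics/c3.png

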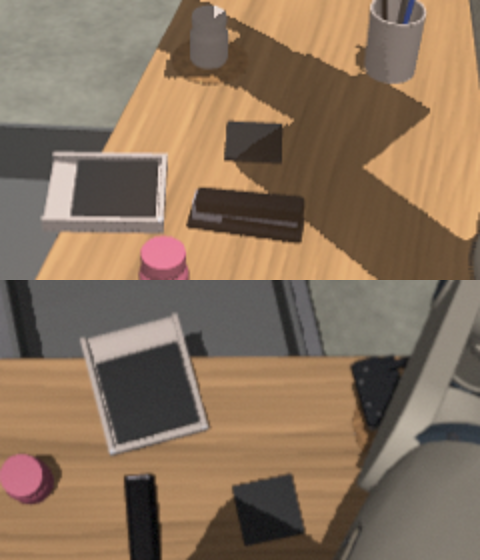

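View pics/t3.png

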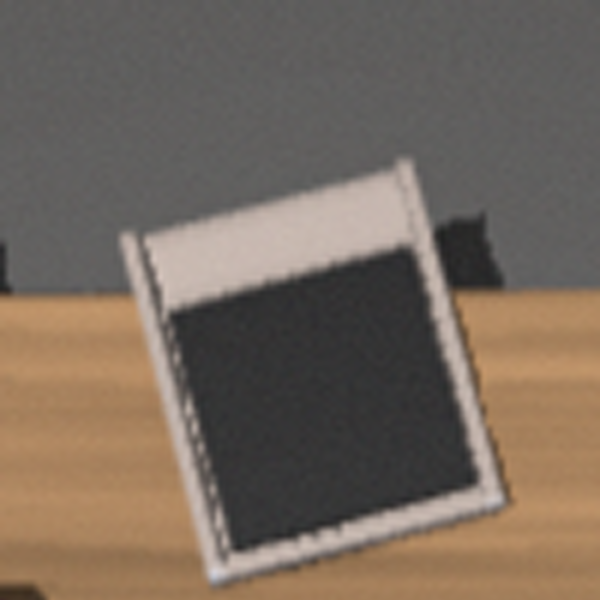

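The jar stands upright on the mat (side crop (208,40)). The coaster lies clear in the tray, centred laterally, with its front edge behind the lip. I close the fingers and move above the press point, about 23 mm behind the coaster centre.

Request:
{"fn": "servo_tool", "kwargs": {
  "targets": [
    [-0.03, -0.009, 0, 0, 0, 0],
    [-0.075, -0.022, 0, 0, 0, 0],
    [-0.12, -0.036, 0, 0, 0, 0],
    [-0.165, -0.049, 0.02, 0, 0, 0.0],
    [-0.21, -0.0625, 0.04, 0, 0, 0],
    [-0.25, -0.0745, 0.06, 0, 0, 0],
    [-0.28, -0.083, 0.08, 0, 0, 0],
    [-0.28, -0.083, 0.08, 0, 0, 0]
  ],
  "hand": 1,
  "squeeze": 20
}}

```text
clock: 10.1
tool_pos: [0.5257, 0.017, 0.0907]
ee_rot: [179.6, 0.1, -75.2]
ft_force: [0.4, -0.5, 0.4]
width: 0.325
```

Request:
{"fn": "servo_tool", "kwargs": {
  "targets": [
    [0, 0, 0, 0, 0, 0],
    [0, 0, 0, 0, 0, 0],
    [0, 0, 0, 0, 0, 0]
  ]
}}

```text
clock: 10.4
tool_pos: [0.5258, 0.016, 0.0907]
ee_rot: [179.6, 0.1, -75.3]
ft_force: [0.2, -0.8, -0.3]
width: 0.068
```

```bash
python3 - <<'E'
from h import *
s=bot.sense(); print(s['clock'],s['tool_pos'],s['ee_rot'],s['ft_force'],s['width'])
cv2.imwrite('pics/w4.png',bot.capture('wrist'))
E
```

```text
10.4 [0.52579058 0.01597345 0.09074632] [ 1.79571760e+02  1.24342610e-01 -7.52764985e+01] [ 0.18219868 -0.79856638 -0.30755668] 0.06834695114195972
```

View pics/w4.png

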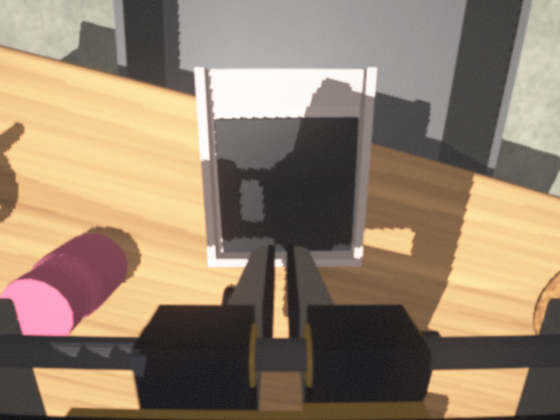

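Request:
{"fn": "servo_tool", "kwargs": {
  "targets": [
    [0.003, -0.002, 0.025, 0.0075, 0.0022, 0],
    [0.005, -0.0045, 0.045, 0.0075, 0.0022, 0],
    [0.005, -0.0045, 0.053, 0.0075, 0.0022, 0],
    [0.005, -0.0045, 0.053, 0.0075, 0.0022, 0],
    [0.005, -0.0045, 0.053, 0.0075, 0.0022, 0]
  ]
}}

```text
clock: 10.95
tool_pos: [0.5316, 0.012, 0.0386]
ee_rot: [-179.9, -0.0, -75.3]
ft_force: [-0.5, 0.0, 0.5]
width: 0.003
```

```bash
cat > s.py <<'E'
from workcell import bot
import numpy as np
s=bot.sense(); p=s['tool_pos'];a=np.radians(14.8);e=np.array([np.cos(a),np.sin(a)]);d=p[:2]-[.5648,.0215]
print(s['clock'],p.round(5),s['ee_rot'].round(2),'F',s['ft_force'].round(2),'w',round(s['width'],3),'trayx',(d@e*1e3).round(2),'trayy',((-e[1]*d[0]+e[0]*d[1])*1e3).round(2))
E
python3 s.py
```

```text
10.95 [0.53158 0.01201 0.03857] [-1.7994e+02 -1.0000e-02 -7.5320e+01] F [-0.52  0.04  0.49] w 0.003 trayx -34.55 trayy -0.69
```

Now I descend slowly to contact.

Request:
{"fn": "servo_tool", "kwargs": {
  "targets": [
    [0, 0, 0.003, 0, 0, 0],
    [0, 0, 0.005, 0, 0, 0],
    [0, 0, 0.006, 0, 0, 0],
    [0, 0, 0.006, 0, 0, 0]
  ]
}}

```text
clock: 11.35
tool_pos: [0.5316, 0.0121, 0.0327]
ee_rot: [-179.9, -0.0, -75.3]
ft_force: [0.7, 0.0, 0.5]
width: 0.007
```

Request:
{"fn": "servo_tool", "kwargs": {
  "targets": [
    [0, 0, 0.0005, 0, 0, 0],
    [0, 0, 0.0008, 0, 0, 0],
    [0, 0, 0.001, 0, 0, 0],
    [0, 0, 0.001, 0, 0, 0]
  ]
}}

```text
clock: 11.75
tool_pos: [0.5316, 0.012, 0.0316]
ee_rot: [-179.9, -0.0, -75.3]
ft_force: [-0.7, -0.0, -0.6]
width: 0.003
```

Request:
{"fn": "servo_tool", "kwargs": {
  "targets": [
    [0, 0, 0.0004, 0, 0, 0],
    [0, 0, 0.0008, 0, 0, 0],
    [0, 0, 0.0008, 0, 0, 0]
  ]
}}

```text
clock: 12.05
tool_pos: [0.5315, 0.0121, 0.0307]
ee_rot: [-179.9, -0.0, -75.3]
ft_force: [0.5, 1.3, 0.6]
width: 0.005
```

Request:
{"fn": "servo_tool", "kwargs": {
  "targets": [
    [0, 0, 0.0002, 0, 0, 0],
    [0, 0, 0.0003, 0, 0, 0]
  ]
}}

```text
clock: 12.25
tool_pos: [0.5315, 0.0121, 0.0304]
ee_rot: [-179.9, -0.0, -75.3]
ft_force: [0.1, -0.1, 1.6]
width: 0.007
```

Request:
{"fn": "servo_tool", "kwargs": {
  "targets": [
    [0, 0, 0.0002, 0, 0, 0],
    [0, 0, 0.0002, 0, 0, 0]
  ]
}}

```text
clock: 12.45
tool_pos: [0.5316, 0.012, 0.0304]
ee_rot: [-179.9, -0.0, -75.3]
ft_force: [-1.0, -0.2, 3.7]
width: 0.002
```

Request:
{"fn": "servo_tool", "kwargs": {
  "targets": [
    [0, 0, 0.0002, 0, 0, 0],
    [0, 0, 0.0002, 0, 0, 0]
  ]
}}

```text
clock: 12.65
tool_pos: [0.5316, 0.0121, 0.0304]
ee_rot: [-179.9, -0.0, -75.3]
ft_force: [-1.8, -0.7, 5.6]
width: 0.006
```

Request:
{"fn": "servo_tool", "kwargs": {
  "targets": [
    [0, 0, 0.0002, 0, 0, 0],
    [0, 0, 0.0002, 0, 0, 0]
  ]
}}

```text
clock: 12.85
tool_pos: [0.5317, 0.012, 0.0304]
ee_rot: [-179.9, -0.0, -75.3]
ft_force: [-1.3, -0.4, 5.8]
width: 0.002
```

```bash
python3 s.py
```

```text
12.85 [0.53173 0.01205 0.0304 ] [-1.7992e+02 -2.0000e-02 -7.5310e+01] F [-1.26 -0.38  5.84] w 0.002 trayx -34.39 trayy -0.69
```

Request:
{"fn": "servo_tool", "kwargs": {
  "targets": [
    [0, 0, 0.0, 0, 0, 0],
    [0, 0, 0.0, 0, 0, 0]
  ]
}}

```text
clock: 13.05
tool_pos: [0.5318, 0.012, 0.0304]
ee_rot: [-179.9, -0.0, -75.3]
ft_force: [-0.5, -0.1, 2.8]
width: 0.003
```

```bash
python3 s.py
```

```text
13.05 [0.53176 0.01204 0.03042] [-1.7991e+02 -2.0000e-02 -7.5310e+01] F [-0.52 -0.14  2.79] w 0.003 trayx -34.36 trayy -0.71
```

Request:
{"fn": "servo_tool", "kwargs": {
  "targets": [
    [0, 0, 0.0003, 0, 0, 0],
    [0, 0, 0.0004, 0, 0, 0],
    [0, 0, 0.0004, 0, 0, 0]
  ]
}}

```text
clock: 13.35
tool_pos: [0.532, 0.0121, 0.0304]
ee_rot: [-179.9, -0.0, -75.3]
ft_force: [-2.0, -0.2, 8.4]
width: 0.006
```

```bash
python3 s.py
```

```text
13.35 [0.53201 0.01206 0.03041] [-1.7989e+02 -3.0000e-02 -7.5310e+01] F [-2.02 -0.19  8.4 ] w 0.006 trayx -34.12 trayy -0.76
```

Request:
{"fn": "servo_tool", "kwargs": {
  "targets": [
    [0, -0.001, 0.0004, 0, 0, 0],
    [0, -0.002, 0.00045, 0, 0, 0],
    [0, -0.003, 0.00045, 0, 0, 0],
    [0, -0.004, 0.00045, 0, 0, 0]
  ]
}}

```text
clock: 13.75
tool_pos: [0.5362, 0.013, 0.0304]
ee_rot: [-179.9, -0.0, -75.3]
ft_force: [-0.3, -0.3, 7.5]
width: 0.004
```

```bash
python3 s.py; python3 - <<'E'
from h import *
b=bot.capture('top');cv2.imwrite('pics/t5.png',cv2.resize(b[110:210,200:300],None,fx=6,fy=6,interpolation=cv2.INTER_CUBIC))
E
```

```text
13.75 [0.53619 0.01301 0.03038] [-1.7986e+02 -4.0000e-02 -7.5310e+01] F [-0.35 -0.28  7.55] w 0.004 trayx -29.83 trayy -0.9
```

View pics/t5.png

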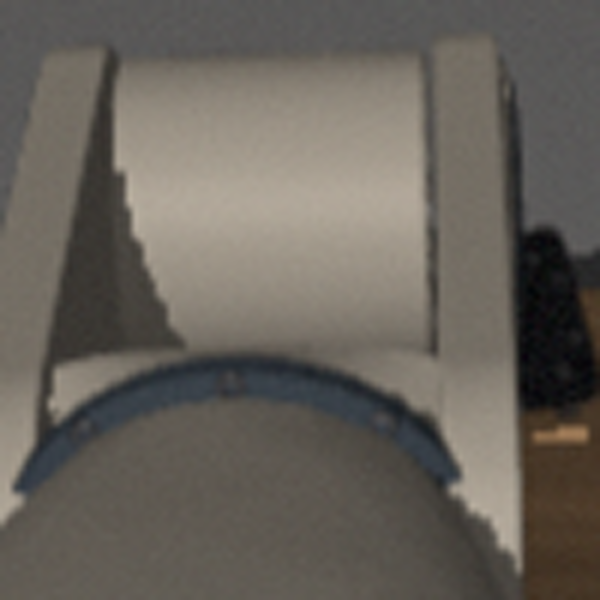

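The arm hides the tray from the top camera, so I check coaster motion with the wrist camera.

Request:
{"fn": "servo_tool", "kwargs": {
  "targets": [
    [0, -0.001, 0.0004, 0, 0, 0],
    [0, -0.002, 0.0005, 0, 0, 0],
    [0, -0.003, 0.0005, 0, 0, 0],
    [0, -0.004, 0.0005, 0, 0, 0]
  ]
}}

```text
clock: 14.2
tool_pos: [0.5404, 0.014, 0.0304]
ee_rot: [-179.8, -0.0, -75.3]
ft_force: [-3.5, -0.2, 10.6]
width: 0.005
```

```bash
python3 s.py; python3 - <<'E'
from h import *
b=bot.capture('wrist');cv2.imwrite('pics/w5.png',b)
E
```

```text
14.2 [0.54042 0.01402 0.03041] [-1.7984e+02 -5.0000e-02 -7.5310e+01] F [-3.51 -0.19 10.64] w 0.005 trayx -25.48 trayy -1.0
```

View pics/w5.png

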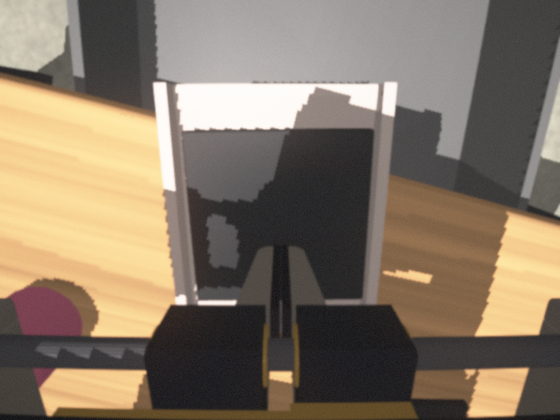

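```bash
cat > f.py <<'E'
import sys
from h import *
s=bot.sense(); im=cv2.imread(sys.argv[1]) if len(sys.argv)>1 else bot.capture('wrist')
a=np.radians(14.8);e=np.array([np.cos(a),np.sin(a)]);c=np.array([.5648,.0215]);n=np.array([-e[1],e[0]])
g=cv2.cvtColor(im,cv2.COLOR_BGR2GRAY).astype(float)
m=bot.camera_model('wrist');k,d=K(m);R,tt=ext('wrist',m,s)
P=lambda X:cv2.projectPoints(np.array(X,float).reshape(-1,1,3),cv2.Rodrigues(R)[0],tt,k,d)[0].reshape(-1,2)
xs=np.arange(15,80,.5)/1e3
for y in (.03,.015,-.03):
    q=P([np.r_[c+e*x+n*y,.016] for x in xs]); v=cv2.remap(g.astype(np.float32),q[:,0].astype(np.float32)[None],q[:,1].astype(np.float32)[None],1)[0]
    dv=v[4:]-v[:-4]; i=np.argmax(dv); print('lateral',y*1e3,'front edge mm (16mm plane)',xs[i+2]*1e3,dv[i])
E
python3 f.py pics/w5.png
```

```text
lateral 30.0 front edge mm (16mm plane) 48.5 150.61914
lateral 15.0 front edge mm (16mm plane) 48.5 150.3164
lateral -30.0 front edge mm (16mm plane) 66.0 106.8584
```

The front edge is at about 48.5 mm and has moved with the finger, so it isn't slipping. The ramp starts here, so I give way in height.

Request:
{"fn": "servo_tool", "kwargs": {
  "targets": [
    [0, -0.001, 0.0005, 0, 0, 0],
    [0, -0.002, 0.00045, 0, 0, 0],
    [0, -0.003, 0.0004, 0, 0, 0],
    [0, -0.004, 0.00035, 0, 0, 0]
  ]
}}

```text
clock: 14.65
tool_pos: [0.5446, 0.015, 0.0306]
ee_rot: [-179.8, -0.1, -75.3]
ft_force: [-2.5, -0.6, 10.8]
width: 0.005
```

```bash
python3 s.py; python3 f.py
```

```text
14.65 [0.5446  0.01498 0.03059] [-1.7982e+02 -6.0000e-02 -7.5310e+01] F [-2.46 -0.59 10.8 ] w 0.005 trayx -21.19 trayy -1.14
lateral 30.0 front edge mm (16mm plane) 52.5 151.48047
lateral 15.0 front edge mm (16mm plane) 52.5 150.51562
lateral -30.0 front edge mm (16mm plane) 53.0 83.663086
```

Request:
{"fn": "servo_tool", "kwargs": {
  "targets": [
    [0, -0.001, 0.0005, 0, 0, 0],
    [-0.0001, -0.002, 0.00045, 0, 0, 0],
    [-0.0002, -0.003, 0.0004, 0, 0, 0],
    [-0.0002, -0.004, 0.00033, 0, 0, 0],
    [-0.0003, -0.005, 0.00027, 0, 0, 0],
    [-0.0003, -0.006, 0.0002, 0, 0, 0]
  ]
}}

```text
clock: 15.3
tool_pos: [0.5507, 0.0168, 0.031]
ee_rot: [-179.8, -0.1, -75.3]
ft_force: [-2.3, -1.0, 10.2]
width: 0.004
```

```bash
python3 s.py; python3 f.py
```

```text
15.3 [0.5507  0.01679 0.03098] [-1.7979e+02 -7.0000e-02 -7.5300e+01] F [-2.34 -1.03 10.24] w 0.004 trayx -14.84 trayy -0.96
lateral 30.0 front edge mm (16mm plane) 59.5 158.03809
lateral 15.0 front edge mm (16mm plane) 59.5 159.31445
lateral -30.0 front edge mm (16mm plane) 59.5 85.46484
```

Request:
{"fn": "servo_tool", "kwargs": {
  "targets": [
    [0, -0.001, 0.0005, 0, 0, 0],
    [-0.0001, -0.002, 0.00042, 0, 0, 0],
    [-0.0001, -0.003, 0.00035, 0, 0, 0],
    [-0.0002, -0.004, 0.0003, 0, 0, 0],
    [-0.0002, -0.005, 0.00023, 0, 0, 0],
    [-0.0003, -0.006, 0.00018, 0, 0, 0]
  ]
}}

```text
clock: 15.95
tool_pos: [0.5569, 0.0186, 0.0314]
ee_rot: [-179.7, -0.1, -75.3]
ft_force: [-1.4, -0.6, 8.5]
width: 0.005
```

```bash
python3 s.py; python3 f.py
```

```text
15.95 [0.55693 0.01856 0.03135] [-1.7975e+02 -8.0000e-02 -7.5310e+01] F [-1.41 -0.57  8.46] w 0.005 trayx -8.36 trayy -0.83
lateral 30.0 front edge mm (16mm plane) 65.5 161.11816
lateral 15.0 front edge mm (16mm plane) 65.5 163.69531
lateral -30.0 front edge mm (16mm plane) 66.0 93.31055
```

Request:
{"fn": "servo_tool", "kwargs": {
  "targets": [
    [0, -0.001, 0.00045, 0, 0, 0],
    [0, -0.002, 0.0004, 0, 0, 0],
    [-0.0001, -0.003, 0.00038, 0, 0, 0],
    [-0.0001, -0.004, 0.00037, 0, 0, 0],
    [-0.0002, -0.005, 0.00036, 0, 0, 0],
    [-0.0002, -0.006, 0.00036, 0, 0, 0]
  ]
}}

```text
clock: 16.6
tool_pos: [0.5632, 0.0203, 0.0314]
ee_rot: [-179.7, -0.1, -75.3]
ft_force: [-1.8, -1.4, 7.4]
width: 0.008
```

```bash
python3 s.py; python3 f.py
```

```text
16.6 [0.56324 0.02031 0.03141] [-1.797e+02 -9.000e-02 -7.531e+01] F [-1.81 -1.37  7.37] w 0.008 trayx -1.82 trayy -0.75
lateral 30.0 front edge mm (16mm plane) 77.0 99.32129
lateral 15.0 front edge mm (16mm plane) 73.0 97.36719
lateral -30.0 front edge mm (16mm plane) 72.5 40.463867
```

Request:
{"fn": "servo_tool", "kwargs": {
  "targets": [
    [0, -0.0005, 0.0005, 0, 0, 0],
    [0, -0.0015, 0.0005, 0, 0, 0],
    [-0.0001, -0.0025, 0.0005, 0, 0, 0],
    [-0.0001, -0.0035, 0.0005, 0, 0, 0],
    [-0.0002, -0.0045, 0.00047, 0, 0, 0],
    [-0.0002, -0.006, 0.00045, 0, 0, 0]
  ]
}}

```text
clock: 17.25
tool_pos: [0.5694, 0.022, 0.0315]
ee_rot: [-179.7, -0.1, -75.3]
ft_force: [-2.8, -0.8, 8.0]
width: 0.005
```

```bash
python3 s.py; python3 f.py
```

```text
17.25 [0.56944 0.02201 0.03147] [-1.7966e+02 -1.1000e-01 -7.5310e+01] F [-2.77 -0.79  7.99] w 0.005 trayx 4.62 trayy -0.69
lateral 30.0 front edge mm (16mm plane) 39.5 42.882812
lateral 15.0 front edge mm (16mm plane) 78.5 93.19141
lateral -30.0 front edge mm (16mm plane) 78.5 34.55664
```

Request:
{"fn": "servo_tool", "kwargs": {
  "targets": [
    [0, -0.001, 0.0005, 0, 0, 0],
    [0, -0.002, 0.00055, 0, 0, 0],
    [-0.0001, -0.003, 0.00055, 0, 0, 0],
    [-0.0001, -0.004, 0.00052, 0, 0, 0],
    [-0.0002, -0.005, 0.0005, 0, 0, 0],
    [-0.0002, -0.006, 0.0005, 0, 0, 0],
    [-0.0002, -0.007, 0.0005, 0, 0, 0],
    [-0.0002, -0.008, 0.00048, 0, 0, 0]
  ]
}}

```text
clock: 18.1
tool_pos: [0.5779, 0.0243, 0.0316]
ee_rot: [-179.6, -0.1, -75.3]
ft_force: [-2.4, -1.3, 8.4]
width: 0.001
```

```bash
python3 s.py; python3 f.py
```

```text
18.1 [0.57787 0.02426 0.03161] [-1.796e+02 -1.200e-01 -7.530e+01] F [-2.4  -1.3   8.36] w 0.001 trayx 13.34 trayy -0.67
lateral 30.0 front edge mm (16mm plane) 49.0 44.4375
lateral 15.0 front edge mm (16mm plane) 48.0 28.28711
lateral -30.0 front edge mm (16mm plane) 24.0 7.125
```

Request:
{"fn": "servo_tool", "kwargs": {
  "targets": [
    [0, -0.001, 0.00055, 0, 0, 0],
    [0, -0.002, 0.0006, 0, 0, 0],
    [0, -0.003, 0.00058, 0, 0, 0],
    [-0.0001, -0.004, 0.00055, 0, 0, 0],
    [-0.0001, -0.005, 0.00053, 0, 0, 0],
    [-0.0002, -0.006, 0.0005, 0, 0, 0],
    [-0.0002, -0.007, 0.0005, 0, 0, 0],
    [-0.0002, -0.008, 0.00048, 0, 0, 0]
  ]
}}

```text
clock: 18.95
tool_pos: [0.5861, 0.0265, 0.0318]
ee_rot: [-179.6, -0.1, -75.3]
ft_force: [-2.5, -0.2, 9.3]
width: 0.005
```

```bash
python3 s.py; python3 - <<'E'
from h import *
b=bot.capture('wrist');a=bot.capture('side');cv2.imwrite('pics/w6.png',np.vstack([cv2.resize(b[:330],None,fx=.9,fy=.9),cv2.resize(a[150:270,150:402],(504,240))]))
E
```

```text
18.95 [0.58613 0.02647 0.03177] [-1.7955e+02 -1.4000e-01 -7.5310e+01] F [-2.46 -0.23  9.33] w 0.005 trayx 21.89 trayy -0.64
```

View pics/w6.png

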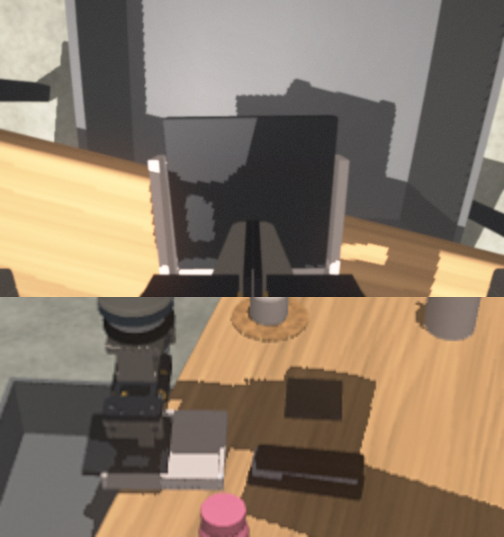

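The coaster sticks out straight over the mouth (wrist rows 115–160) and follows the finger. I keep going.

Request:
{"fn": "servo_tool", "kwargs": {
  "targets": [
    [0, -0.001, 0.00055, 0, 0, 0],
    [0, -0.002, 0.00058, 0, 0, 0],
    [0, -0.003, 0.00056, 0, 0, 0],
    [-0.0001, -0.004, 0.00053, 0, 0, 0],
    [-0.0001, -0.005, 0.0005, 0, 0, 0],
    [-0.0001, -0.006, 0.00047, 0, 0, 0],
    [-0.0002, -0.007, 0.00044, 0, 0, 0],
    [-0.0002, -0.008, 0.0004, 0, 0, 0]
  ]
}}

```text
clock: 19.85
tool_pos: [0.5943, 0.0287, 0.032]
ee_rot: [-179.5, -0.2, -75.3]
ft_force: [-2.2, -1.1, 9.1]
width: 0.004
```

```bash
python3 s.py
```

```text
19.85 [0.59433 0.02869 0.032  ] [-1.795e+02 -1.500e-01 -7.530e+01] F [-2.17 -1.14  9.08] w 0.004 trayx 30.39 trayy -0.6
```

Request:
{"fn": "servo_tool", "kwargs": {
  "targets": [
    [0, -0.001, 0.00055, 0, 0, 0],
    [0, -0.002, 0.00056, 0, 0, 0],
    [0, -0.003, 0.00053, 0, 0, 0],
    [-0.0001, -0.004, 0.0005, 0, 0, 0],
    [-0.0001, -0.005, 0.00046, 0, 0, 0],
    [-0.0001, -0.006, 0.00042, 0, 0, 0]
  ]
}}

```text
clock: 20.45
tool_pos: [0.6004, 0.0302, 0.0322]
ee_rot: [-179.5, -0.2, -75.3]
ft_force: [-2.8, -0.2, 8.3]
width: 0.005
```

```bash
python3 s.py
```

```text
20.45 [0.60039 0.03021 0.03216] [-1.7948e+02 -1.6000e-01 -7.5300e+01] F [-2.8  -0.21  8.3 ] w 0.005 trayx 36.64 trayy -0.67
```

Request:
{"fn": "servo_tool", "kwargs": {
  "targets": [
    [0, -0.001, 0.00055, 0, 0, 0],
    [0, -0.002, 0.00056, 0, 0, 0],
    [0, -0.003, 0.00053, 0, 0, 0],
    [-0.0001, -0.004, 0.0005, 0, 0, 0],
    [-0.0001, -0.005, 0.00045, 0, 0, 0],
    [-0.0001, -0.006, 0.0004, 0, 0, 0]
  ]
}}

```text
clock: 21.05
tool_pos: [0.6065, 0.0318, 0.0324]
ee_rot: [-179.4, -0.2, -75.3]
ft_force: [-3.1, -1.1, 9.7]
width: 0.004
```

```bash
python3 s.py
```

```text
21.05 [0.60646 0.0318  0.03243] [-179.45   -0.18  -75.3 ] F [-3.07 -1.14  9.69] w 0.004 trayx 42.91 trayy -0.68
```

Request:
{"fn": "servo_tool", "kwargs": {
  "targets": [
    [0, -0.001, 0.00055, 0, 0, 0],
    [0, -0.002, 0.00055, 0, 0, 0],
    [0, -0.003, 0.0005, 0, 0, 0],
    [-0.0001, -0.004, 0.00045, 0, 0, 0],
    [-0.0001, -0.005, 0.0004, 0, 0, 0]
  ]
}}

```text
clock: 21.55
tool_pos: [0.6116, 0.0331, 0.0327]
ee_rot: [-179.4, -0.2, -75.3]
ft_force: [-2.7, -0.5, 10.1]
width: 0.005
```

```bash
python3 s.py; python3 - <<'E'
from h import *
b=bot.capture('wrist');a=bot.capture('side');cv2.imwrite('pics/w7.png',np.vstack([cv2.resize(b[:330],None,fx=.9,fy=.9),cv2.resize(a[150:270,150:402],(504,240))]))
E
```

```text
21.55 [0.61157 0.03307 0.03273] [-179.42   -0.19  -75.3 ] F [-2.75 -0.47 10.08] w 0.005 trayx 48.17 trayy -0.76
```

View pics/w7.png

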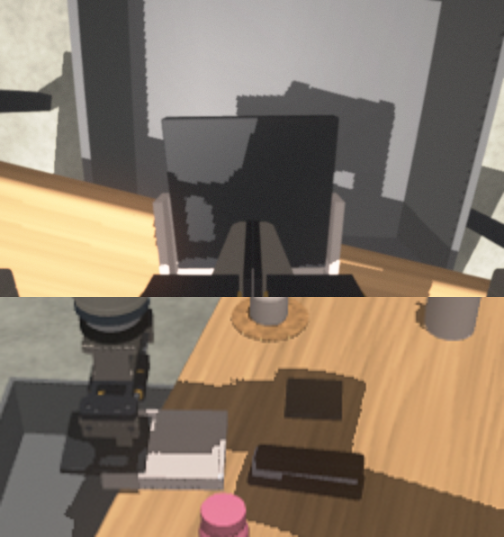

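Request:
{"fn": "servo_tool", "kwargs": {
  "targets": [
    [0, -0.001, 0.00055, 0, 0, 0],
    [0, -0.002, 0.0005, 0, 0, 0],
    [0, -0.003, 0.00045, 0, 0, 0],
    [-0.0001, -0.004, 0.0004, 0, 0, 0],
    [-0.0001, -0.005, 0.00033, 0, 0, 0]
  ]
}}

```text
clock: 22.15
tool_pos: [0.617, 0.0344, 0.0333]
ee_rot: [-179.4, -0.2, -75.3]
ft_force: [-2.3, -0.2, 10.9]
width: 0.004
```

```bash
python3 s.py
```

```text
22.15 [0.61703 0.03442 0.03332] [-179.36   -0.21  -75.3 ] F [-2.34 -0.23 10.93] w 0.004 trayx 53.8 trayy -0.85
```

Request:
{"fn": "servo_tool", "kwargs": {
  "targets": [
    [0, -0.001, 0.0005, 0, 0, 0],
    [0, -0.002, 0.00045, 0, 0, 0],
    [0, -0.003, 0.0004, 0, 0, 0],
    [-0.0001, -0.004, 0.00033, 0, 0, 0]
  ]
}}

```text
clock: 22.55
tool_pos: [0.6212, 0.0355, 0.0335]
ee_rot: [-179.3, -0.2, -75.3]
ft_force: [-1.3, -0.3, 7.1]
width: 0.005
```

```bash
python3 s.py
```

```text
22.55 [0.62123 0.03547 0.03351] [-179.32   -0.22  -75.3 ] F [-1.35 -0.29  7.07] w 0.005 trayx 58.13 trayy -0.91
```

Request:
{"fn": "servo_tool", "kwargs": {
  "targets": [
    [0, -0.0005, 0.0005, 0, 0, 0],
    [0, -0.0015, 0.0005, 0, 0, 0],
    [0, -0.0025, 0.0005, 0, 0, 0],
    [-0.0001, -0.0035, 0.00048, 0, 0, 0]
  ]
}}

```text
clock: 22.95
tool_pos: [0.6249, 0.0364, 0.0336]
ee_rot: [-179.3, -0.2, -75.3]
ft_force: [-1.2, -1.1, 7.2]
width: 0.006
```

```bash
python3 s.py; python3 - <<'E'
from h import *
b=bot.capture('wrist');a=bot.capture('side');cv2.imwrite('pics/w8.png',np.vstack([cv2.resize(b[:330],None,fx=.9,fy=.9),cv2.resize(a[150:270,150:402],(504,240))]))
E
```

```text
22.95 [0.62492 0.03643 0.03357] [-179.29   -0.23  -75.29] F [-1.19 -1.09  7.22] w 0.006 trayx 61.94 trayy -0.93
```

View pics/w8.png

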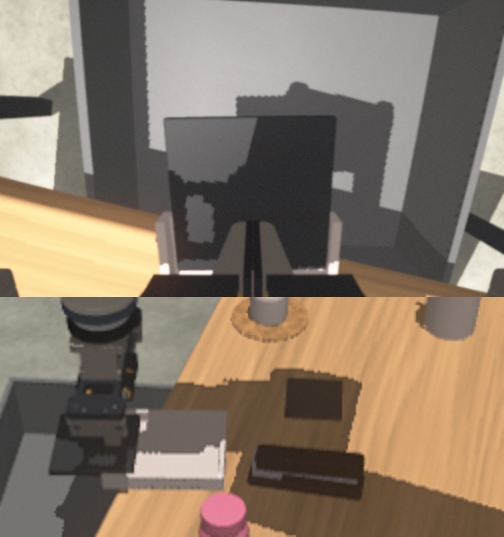

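Request:
{"fn": "servo_tool", "kwargs": {
  "targets": [
    [0, -0.001, 0.0005, 0, 0, 0],
    [0, -0.002, 0.00055, 0, 0, 0],
    [0, -0.003, 0.00055, 0, 0, 0],
    [-0.0001, -0.004, 0.00055, 0, 0, 0],
    [-0.0001, -0.005, 0.00055, 0, 0, 0]
  ]
}}

```text
clock: 23.55
tool_pos: [0.6304, 0.0378, 0.0337]
ee_rot: [-179.2, -0.2, -75.3]
ft_force: [-1.3, -1.1, 7.7]
width: 0.007
```

```bash
python3 s.py
```

```text
23.55 [0.63036 0.03779 0.03369] [-179.23   -0.25  -75.29] F [-1.27 -1.12  7.7 ] w 0.007 trayx 67.54 trayy -1.0
```

Request:
{"fn": "servo_tool", "kwargs": {
  "targets": [
    [0, -0.001, 0.0005, 0, 0, 0],
    [0, -0.002, 0.00055, 0, 0, 0],
    [0, -0.003, 0.00055, 0, 0, 0],
    [-0.0001, -0.004, 0.00055, 0, 0, 0]
  ]
}}

```text
clock: 23.95
tool_pos: [0.6351, 0.0389, 0.0341]
ee_rot: [-179.1, -0.3, -75.3]
ft_force: [-1.7, -0.9, 10.4]
width: 0.006
```

```bash
python3 s.py; python3 - <<'E'
from h import *
b=bot.capture('wrist');a=bot.capture('side');cv2.imwrite('pics/w9.png',np.vstack([cv2.resize(b[:330],None,fx=.9,fy=.9),cv2.resize(a[150:270,150:402],(504,240))]))
E
```

```text
23.95 [0.63508 0.03891 0.03408] [-179.14   -0.27  -75.29] F [-1.67 -0.9  10.4 ] w 0.006 trayx 72.4 trayy -1.12
```

View pics/w9.png

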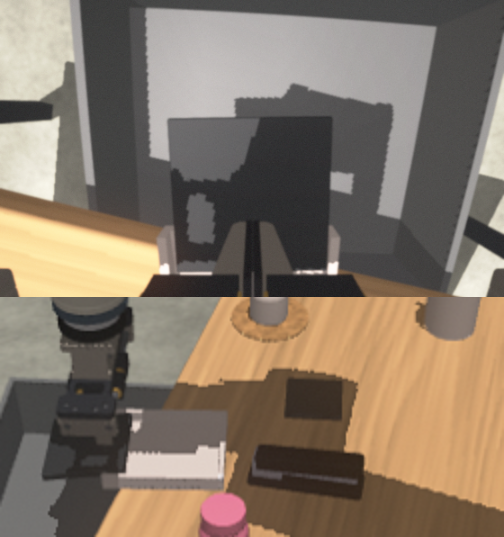

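The coaster is starting to tip, since its front now looks narrower. I press lighter and carry on outward.

Request:
{"fn": "servo_tool", "kwargs": {
  "targets": [
    [0, -0.001, 0.0004, 0, 0, 0],
    [0, -0.002, 0.00035, 0, 0, 0],
    [0, -0.003, 0.0003, 0, 0, 0],
    [-0.0001, -0.004, 0.0003, 0, 0, 0]
  ]
}}

```text
clock: 24.45
tool_pos: [0.6423, 0.0405, 0.0354]
ee_rot: [-178.8, -0.3, -75.3]
ft_force: [3.9, 0.7, 6.7]
width: 0.006
```

```bash
python3 s.py; python3 - <<'E'
from h import *
b=bot.capture('wrist');a=bot.capture('side');cv2.imwrite('pics/w10.png',np.vstack([cv2.resize(b[:330],None,fx=.9,fy=.9),cv2.resize(a[150:270,150:402],(504,240))]))
E
```

```text
24.45 [0.64227 0.04052 0.03545] [-178.77   -0.32  -75.3 ] F [3.93 0.69 6.65] w 0.006 trayx 79.76 trayy -1.4
```

View pics/w10.png

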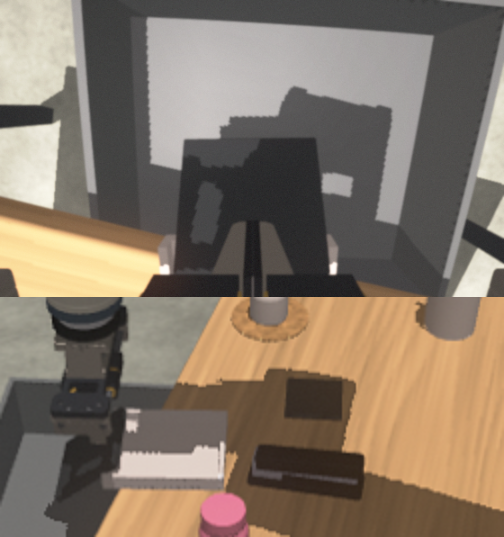

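It is tipping strongly and pushing the finger forward. I give way upward while moving on outward.

Request:
{"fn": "servo_tool", "kwargs": {
  "targets": [
    [0, -0.003, -0.0005, 0, 0, 0],
    [0, -0.006, -0.001, 0, 0, 0],
    [0, -0.01, -0.001, 0, 0, 0]
  ]
}}

```text
clock: 24.85
tool_pos: [0.6518, 0.0431, 0.0363]
ee_rot: [-178.8, -0.3, -75.3]
ft_force: [0.0, -0.4, 1.2]
width: 0.007
```

```bash
python3 s.py; python3 - <<'E'
from h import *
b=bot.capture('wrist');a=bot.capture('side');cv2.imwrite('pics/w11.png',np.vstack([cv2.resize(b[:330],None,fx=.9,fy=.9),cv2.resize(a[150:270,150:402],(504,240))]))
E
```

```text
24.85 [0.65182 0.04307 0.03628] [-178.81   -0.32  -75.3 ] F [ 0.01 -0.38  1.22] w 0.007 trayx 89.65 trayy -1.38
```

View pics/w11.png

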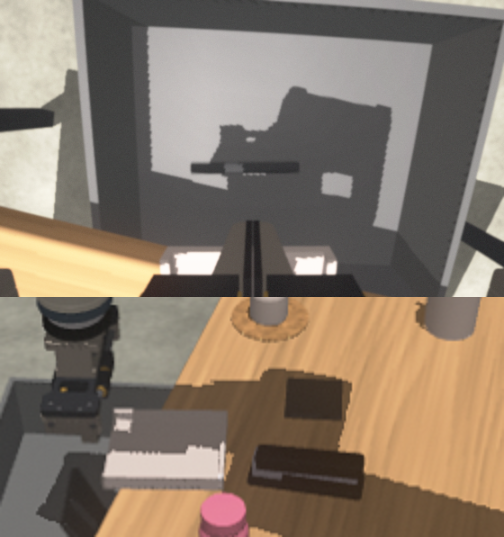

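The coaster is off the tray, edge-on in the bin. I raise the arm clear and check the final state.

Request:
{"fn": "servo_tool", "kwargs": {
  "targets": [
    [0, 0, -0.02, 0, 0, 0],
    [0, 0, -0.05, 0, 0, 0],
    [0, 0, -0.09, 0, 0, 0],
    [0, 0.03, -0.13, 0, 0, 0],
    [0, 0.06, -0.16, 0, 0, 0],
    [0, 0.08, -0.17, 0, 0, 0],
    [0, 0.08, -0.17, 0, 0, 0],
    [0, 0.08, -0.17, 0, 0, 0]
  ]
}}

```text
clock: 25.75
tool_pos: [0.5713, 0.0228, 0.2045]
ee_rot: [-178.7, -0.3, -75.3]
ft_force: [0.2, -0.3, 0.9]
width: 0.006
```

Request:
{"fn": "servo_tool", "kwargs": {
  "targets": [
    [0, 0, 0, 0, 0, 0],
    [0, 0, 0, 0, 0, 0],
    [0, 0, 0, 0, 0, 0]
  ]
}}

```text
clock: 26.05
tool_pos: [0.5715, 0.023, 0.2035]
ee_rot: [-178.8, -0.3, -75.3]
ft_force: [-0.3, -0.3, -0.0]
width: 0.0
```

```bash
python3 s.py; python3 - <<'E'
from h import *
b=bot.capture('wrist');a=bot.capture('side');cv2.imwrite('pics/w12.png',b);cv2.imwrite('pics/s12.png',a)
for n in ['jar_center','mug','stapler','penpot','mat_top','coaster_center']:
    print(n,[(round(d['conf'],2),[round(float(v),4) for v in d['xyz']]) for d in bot.pinpoint('side',n)])
E
```

```text
26.05 [0.57149 0.023   0.20354] [-178.82   -0.31  -75.29] F [-0.33 -0.3  -0.04] w 0.0 trayx 6.85 trayy -0.26
jar_center [(0.61, [0.5212, -0.2757, 0.0419]), (0.58, [0.4498, 0.1559, 0.0371])]
mug [(0.85, [0.4804, 0.2856, -0.0008])]
stapler [(0.59, [0.3918, 0.0261, 0.0003])]
penpot [(0.89, [0.2697, -0.3293, 0.0037])]
mat_top [(0.83, [0.5141, -0.2759, 0.0034])]
coaster_center [(0.73, [0.4169, -0.1222, 0.0002]), (0.53, [0.5179, -0.2729, 0.0432])]
```

View pics/s12.png

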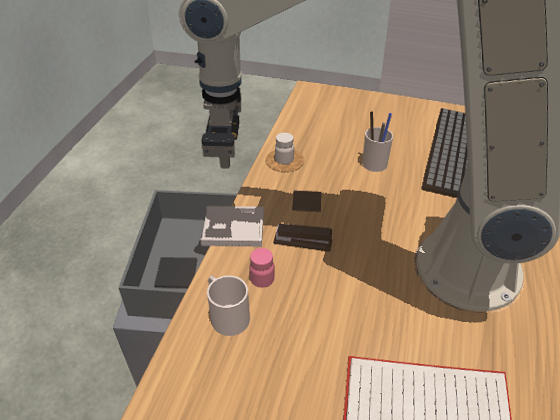

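View pics/w12.png

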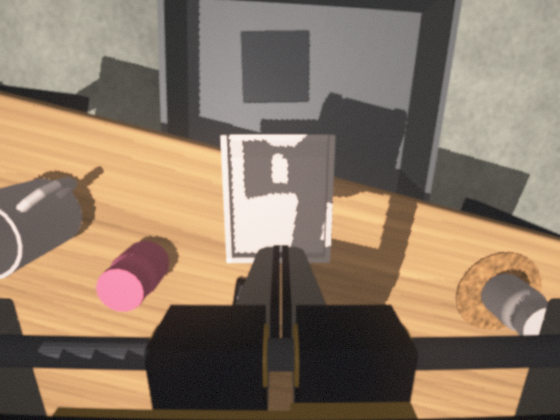

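The coaster lies whole in the bin (wrist (275,66), side (177,272)) and the tray is empty. The jar stands on the mat (side (285,148)), and the other things have not moved.

```bash
python3 -c "
from workcell import bot
print(bot.close_job())"
```

```text
the job is handed in; nothing more can be done
None
```

The job is done and handed in at about 26.5 s. I set the white jar upright on the cork mat first. Then I pressed the large coaster with closed fingertips and slid it over the lip, so that it tipped off the tray and fell into the bin.

- **Press force:** readings at the end of each step were 7 to 11 N. Force inside a step was not logged, so brief peaks between readings are unseen, but the coaster looks whole in the bin in the last pictures.
- **Last checks:** the tray is empty, and the jar is upright within about 7 mm of the mat's centre. The mug, stapler, pen pot, pink jar and small dark slab are where they were, within the finder's accuracy. The arm is clear and touching nothing.
- **Disagreements:** the finder never reported the coaster in the bin. It named only the small slab and, wrongly, the jar on the mat, so the coaster's final place rests on the side and wrist pictures. The top camera was blocked by the arm during the slide, so I followed the slide with the wrist and side cameras.

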